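Move the charged battery pack from the charger to the stall scale

ROBOT

A 6-joint arm with a two-finger parallel gripper is mounted at the origin on the work surface. World frame = base frame: x ahead of the robot, y to its left, z up, the work surface at z = 0. Lengths are in m, angles in rad, forces in N, time in s.
With the tool pointing down it reaches from about 0.375 to 0.975 m from the base axis. Payload 3.8 kg.
Tool frame: the origin (TCP) lies midway between the tips of the shut fingers; the grasp point (between the pads) lies 19 mm behind it; z points along the fingers, y is the line along which they close (so a half turn about z gives the same grasp; the last joint's range is limited). The gripper opens to 85 mm and grips with 20 to 120 N. Pads are 22 mm wide; open, the fingers measure 114 mm over their backs; the gripper's body (76 mm by 85 mm) begins 54 mm behind the grasp point. The pads swing forward as they close: fully open they stand 13 mm farther back than shut.
Start: joints at [-1.25, 0.264, 1.604, -0, 1.274, -0.037], TCP at [0.236, -0.632, 0.231] pointing down, gripper open.
Joint ranges: [-2.63, 2.63], [-0.94, 2.18], [0.31, 2.57], [-1.31, 4.45], [0, 2.66], [-2.55, 2.55]. Speed limits (rad/s): [2.57, 2.57, 3.14, 3.14, 3.14, 3.14].

INTERFACE

Orientations are given as a rotation vector (axis times angle).
In Python, from workcell import read_state, vision, ticket gives the robot as it stands. The module is installed in compiled form; this text tells all that it offers.
- The arm moves only by the tool jog_arm, never from a script. Its arguments are lists of equal length, an entry for each row: "turn": the turn, a rotation vector about the tool's x, y, z in rad, a list of three; "delta_pos": the shift along the tool's x, y, z in m, a list of three; "gripper": the finger opening in m, from 0 to 0.0854. In form: {"turn": [[rx, ry, rz], ...], "delta_pos": [[dx, dy, dz], ...], "gripper": [gripper, ...]}. A call has 1 to 20 rows; each row shifts and turns the commanded pose from where the row before left it, along the tool's axes as they then stand; what a row does not reach is not made up. A row lasts 1/12 s, in which the tool goes at most 41.7 mm and 7.16 degrees, less where a joint would pass 70% of its speed; a pose out of reach is approached as far as the arm can. A call with a gripper value outside its range is refused whole. The fingers move at their own pace and stop on an object; "grip_force" is the grip in N (left out, the last holds). Time passes only in rows, so rows that do not move let the fingers close. It gives the time, the measured TCP pose, the force, the opening and the grip force at its end, in the units of the state.
- read_state(): the state, without advancing time (a new reading comes with each control period).
- vision.read_camera(name): name is "scene" or "side" or "wrist"; returns the picture (420x560x3 uint8, red, green, blue); there is no depth.
- vision.calibration(name): a dict with "vfov" (degrees; the focal length in pixels is half the picture's height over the tangent of half this angle, whatever the lens; pixels are square), "cx", "cy" (the principal point, pixels), "R" (3x3) and "t" (3): a world point X has camera coordinates R X + t; the wrist camera has in their place "mount" (4x4, takes a point from camera to tool coordinates, whose origin is the TCP and whose axes are the flange's). Camera axes: x right, y down, z forward; pixel columns grow to the right and rows downward; lengths in m; the calibration is good to about 2 mm. A picture is of the moment at which its call begins: read the wrist's pose just before it. calibration takes no time and is no camera call.
- ticket.finish_job(): hands the job in; it is judged then, once.
The state is a dict: "time": time; "q": joint angles; "joint_vel": joint speeds; "joint_torque": joint torques, N m; "tool_pos": TCP position; "tcp_rot": TCP orientation; "wrist_force": force on the tool from outside, world axes, zero at the start; "torque": the same for the moment, N m; "width": opening from 0.0 (shut) to 1.0 (fully open); "grip_force": force on a finger pad.
Only numpy, scipy, OpenCV 4.12 (cv2) and the standard library are available. Lean on these libraries where they do the work, as an engineer would, in place of code of your own. Each camera call takes 0.05 s, during which the arm holds its last target. There are 200 camera calls.

TASK

The stall's scale has no battery in it: take the charged battery pack off the charger by pressing the charger's release button, and slide the pack into the scale's dovetail dock until its catch clicks and holds it. Work gently - press the button and push the pack without forcing them - and leave the other things on the table where they are.

Things in the scene. Friction and masses are not known exactly. Their poses are not given: they have to be found in the camera images.
- pack_mid (a point): Middle of the battery pack (26 mm above its underside, 26 below its top). The pack, 0.29 to 0.45 kg, is one rigid piece: a black body 92 long (x) x 46 wide (y) x 42 mm high, its ribbed flanks the place to hold it, and under it a dovetail tongue 76 x 40 mm, 10 mm high. x points to the leading end, which enters a dock first; z up. At the start it is locked home in the charger.
- charger_seat (a point): Where the middle of the pack's underside rests when home in the charger (grey, 225 x 104 mm, fixed): on the dock's flat deck, 20 mm above the table. x points in the slide-in direction (a pack is drawn out along -x), y left, z up. The deck reaches from x = -50 to +50 mm, 72 mm wide; the pack is clear of the rails when more than 64 mm out. The scale's dock is the same.
- charger_button (a point): Centre of the top of the charger's release button: round, black, 25 mm across, 66 mm above the table, on the 58 mm high head block behind the pack, 76 mm beyond charger_seat along its x. Pressed straight down 6 mm (some 5 to 10 N) it lowers the catch, and a sprung contact block pushes the pack out 14 to 18 mm within 0.4 s; it then stays unlocked. Over 25 N is forcing it.
- scale_seat (a point): The same point and axes for the dock of the portable scale, empty at the start. The scale: white housing, tilted display, 200 x 230 mm steel pan 80 mm high, fixed; the dock stands out in front of it. Solid stops lie 2 mm past home. Let go, a locked pack rests at home against the catch; one not locked is pushed back out some 14 to 18 mm.
- scale_mouth (a point): Front end of the rails of the scale's dock, on the deck and the axis, 24 mm from scale_seat towards -x; axes the same. The first 12 mm flare and take in a tongue up to 3 mm off the axis. The rails (to x = +36 mm from the seat) are 8.5 mm high, the pack's body passes 1.5 mm above them; they lean over the tongue with 1 mm play each side, 1.7 mm upwards. In front of them the deck is open.
- scale_button (a point): Centre of the top of the scale's own release button, as on the charger; not needed to put a pack in. On the way in the tongue rides the catch down from 25 mm before home, and the sprung contact block, met 14 mm before home, pushes back with 6 N rising to 9 N at home; with friction the push needed is some 8 to 16 N. More than 20 N is forcing it.
- charger_catch (a joint): How far the charger's catch and its button are down: 0 up (locking) to 0.006 m fully down. Also held down by the tongue of a pack that is part way in.
- scale_catch (a joint): The same for the scale's catch: 0 up, 0.006 m fully down; back near 0 with the pack home means it has clicked and locked.
- pepper_mill: Bystander: pepper mill, 54 mm across, 140 mm high; origin under its centre. Leave it.
- sauce_bottle: Bystander: sauce bottle, 57 mm across, 182 mm high; origin under its centre. Leave it.
- oyster_knife: Bystander: oyster knife lying flat, 165 mm long, 34 mm high at its guard; origin under its guard. Leave it.
- lemon_half: Bystander: half a lemon, cut face down, 58 mm across, 37 mm high; origin under its centre. Leave it.
- lemon_bowl: Bystander: enamel bowl of lemons, 200 mm across, 90 mm high; origin under its centre. Leave it.
There are look-alikes about, which are no part of the job. What is shaped like the part that bears pack_mid but brown is not meant.

How it is judged:
On the way, in this order (a step that is already met when the one before it is completed fails the run):
1. the charger's release button is pressed down while the pack is in the charger (value of joint charger_catch above 0.004 m and contact force between charger_catch and the fingers above 1 N and distance between pack_mid and charger_seat below 0.06 m), for 0.05 s.
2. the pack is drawn out of the charger's rails (x of pack_mid in the frame of charger_seat below -0.06 m), for 0.05 s.
At the end, for the whole second after the job is handed in: The pack sits in the scale's dock at home: within 2.5 mm along the slide, 2.5 mm to the side and 3 mm in height, in line within 0.06 rad, the scale's catch up again (within 1.5 mm), the pack released and at rest, and every bystander within 30 mm of where it was (x of pack_mid in the frame of scale_seat between -0.0025 and 0.0025 m and y of pack_mid in the frame of scale_seat between -0.0025 and 0.0025 m and z of pack_mid in the frame of scale_seat between 0.023 and 0.029 m and angle between the x axis of pack_mid and the x axis of scale_seat, either way round below 0.06 rad and value of joint scale_catch below 0.0015 m and linear speed of pack below 0.02 m/s and contact force between pack and the fingers below 0.1 N and distance of each of pepper_mill, sauce_bottle, oyster_knife, lemon_half, lemon_bowl from where it was at the start of the episode below 0.03 m); the robot touches nothing.
It fails at once if the charger's button is pressed with more than 30 N (contact force between charger_catch and the fingers above 30 N).
It fails at once if the pack is forced into the scale: its contacts with the dock add up to more than 57 N (a push of about 25 N) (contact force between pack and scale above 57 N).
It fails at once if the pack is forced against the charger with more than 60 N (contact force between pack and charger above 60 N).
It fails at once if a bystander is moved by more than 30 mm (distance of any of pepper_mill, sauce_bottle, oyster_knife, lemon_half, lemon_bowl from where it was at the start of the episode above 0.03 m).
It also fails if it takes over 61 s, if anything falls off the work surface, if the arm or the gripper's body presses on something with over 40 N, if the wrist force passes 120 N, or if a joint passes its speed limit or range.

## Working session

There is one attempt and no reset: what is moved stays moved. The work goes in short steps, Python scripts to look and compute and a tool call to move; the robot and the scene stay as the last step left them, time stands still between calls to the robot, and variables do not carry over. Pictures are saved under pics/ and viewed, at most 10 in all, crops included, and the job is handed in when it is done.

Besides the shell and the picture viewer there is one more tool, called after "Call:" as name(argument=value, ...), one argument or row to a line, values as JSON. jog_arm: Moves the arm, as the interface text tells. Its arguments: {"type":"object","properties":{"turn":{"type":"array","items":{"type":"array","items":{"type":"number"}}},"delta_pos":{"type":"array","items":{"type":"array","items":{"type":"number"}}},"gripper":{"type":"array","items":{"type":"number"}},"grip_force":{"type":"number"}},"required":["turn","delta_pos","gripper"]}

```bash
mkdir -p pics
python3 - <<'E'
from workcell import read_state, vision
import cv2
for n in("scene","side"):
    c=vision.calibration(n);print(n,c)
    cv2.imwrite(f"pics/{n}0.png",cv2.resize(vision.read_camera(n)[:,:,::-1],(784,588),interpolation=cv2.INTER_CUBIC))
print(vision.calibration("wrist"));print(read_state())
E
```

```text
scene {'vfov': 49.21409593225738, 'cx': 279.41837427387054, 'cy': 209.56835088356044, 'R': array([[ 0.31793318,  0.94792984,  0.01864188],
       [ 0.50988936, -0.1543728 , -0.8462753 ],
       [-0.7993318 ,  0.27856429, -0.53241957]]), 't': array([-0.13907538, -0.24040073,  2.04172998])}
side {'vfov': 44.77022769052192, 'cx': 284.46571986067505, 'cy': 208.5857389292301, 'R': array([[-0.99360178, -0.11293521,  0.00107278],
       [-0.08039712,  0.7005973 , -0.70901321],
       [ 0.07932097, -0.70456303, -0.70519438]]), 't': array([0.53409609, 0.13268426, 1.47915748])}
{'vfov': 66.14830511496712, 'cx': 277.7979743247872, 'cy': 207.55710972145295, 'mount': array([[ 2.21785616e-04, -9.44520475e-01, -3.28452468e-01,
         8.57548385e-02],
       [ 9.99999876e-01,  6.32733823e-05,  4.93290809e-04,
         9.08937705e-04],
       [-4.45140971e-04, -3.28452537e-01,  9.44520372e-01,
        -1.41376677e-01],
       [ 0.00000000e+00,  0.00000000e+00,  0.00000000e+00,
         1.00000000e+00]])}
{'time': 0.1, 'q': array([-1.24990563e+00,  2.64713471e-01,  1.60525276e+00,  9.12168804e-06,
        1.27366989e+00, -3.68609755e-02]), 'joint_vel': array([-0.00021357, -0.00346937, -0.00278003, -0.0013461 , -0.00115429,
       -0.00075654]), 'joint_torque': array([ 1.57272651e-03, -5.16707325e+01, -3.68589020e+01,  5.32429704e-05,
        6.33824980e-03, -1.46334810e-05]), 'tool_pos': array([ 0.2361826 , -0.63162988,  0.2300542 ]), 'tcp_rot': array([-3.08947532e+00, -5.58598754e-01,  4.40476840e-04]), 'wrist_force': array([ 0.45418133,  0.23452237, -0.26150961]), 'torque': array([0.01437447, 0.01122431, 0.00724404]), 'grip_force': 0.0, 'width': 0.99902998136684}
```

View pics/scene0.png

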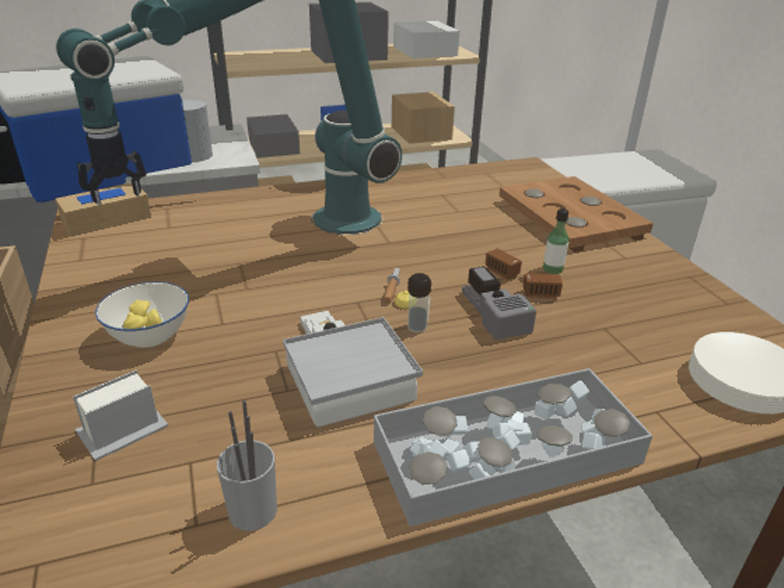

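View pics/side0.png

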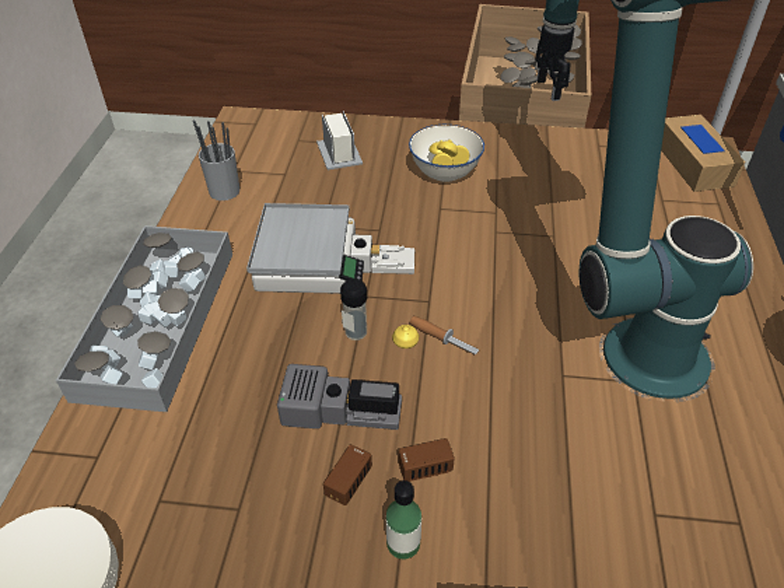

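Side view: the black pack in the charger is at (373,396). Look-alikes are the brown packs at (348,474) and (426,460). The charger button is at (333,391), the scale button at (360,243), and the scale's dock mouth is to the right at about (410,260). I choose the black pack and check it in a close crop.

```bash
cat > h.py <<'E'
import numpy as np, cv2
from workcell import read_state, vision
from scipy.spatial.transform import Rotation as Ro
def K(c): return 210/np.tan(np.radians(c["vfov"]/2))
def cam(n,s=None):
    c=vision.calibration(n)
    if n!="wrist": return c,c["R"],c["t"]
    s=s or read_state(); T=np.eye(4);T[:3,:3]=Ro.from_rotvec(s["tcp_rot"]).as_matrix();T[:3,3]=s["tool_pos"]
    M=np.linalg.inv(T@c["mount"]); return c,M[:3,:3],M[:3,3]
def ray(n,u,v,z,s=None):
    c,R,t=cam(n,s);d=R.T@np.array([(u-c["cx"])/K(c),(v-c["cy"])/K(c),1]);o=-R.T@t
    return o+d*(z-o[2])/d[2]
def proj(n,X,s=None):
    c,R,t=cam(n,s);p=R@np.array(X)+t;return c["cx"]+K(c)*p[0]/p[2],c["cy"]+K(c)*p[1]/p[2]
E
python3 - <<'E'
from h import *
for n,u,v,z in [("charger_btn",333,391,.066),("pack top",377,391,.072),("scale_btn",360,243,.066),("scale mouth end",414,260,.02),("mill top",353,290,.13),("lemon",405,336,.02),("knife",447,335,.015),("sauce",404,490,.18)]:
    print(n,ray("side",u/1.4,v/1.4,z).round(3))
for n,u,v,z in [("charger_btn",497,295,.066),("scale_btn",329,327,.066),("sauce",562,214,.18),("mill",419,282,.13)]:
    print(n,ray("scene",u/1.4,v/1.4,z).round(3))
im=vision.read_camera("side")[155:310,190:310,::-1]
cv2.imwrite("pics/crop.png",cv2.resize(im,None,fx=3.8,fy=3.8,interpolation=cv2.INTER_CUBIC))
E
```

```text
charger_btn [0.636 0.214 0.066]
pack top [0.554 0.209 0.072]
scale_btn [ 0.649 -0.208  0.066]
scale mouth end [ 0.525 -0.215  0.02 ]
mill top [0.628 0.008 0.13 ]
lemon [0.521 0.022 0.02 ]
knife [0.434 0.004 0.015]
sauce [0.476 0.467 0.18 ]
charger_btn [0.648 0.196 0.066]
scale_btn [ 0.66  -0.221  0.066]
sauce [0.5   0.444 0.18 ]
mill [ 0.636 -0.002  0.13 ]
```

View pics/crop.png

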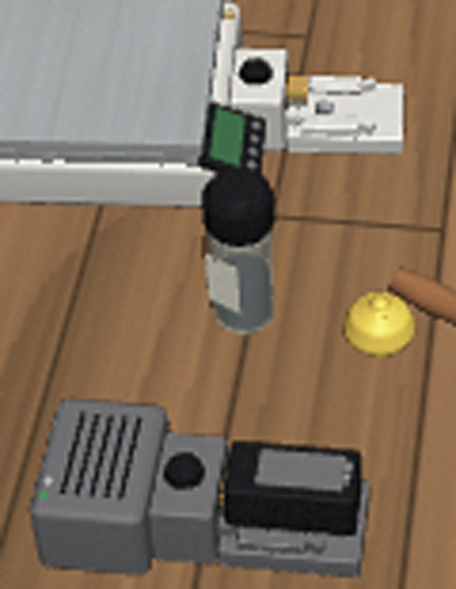

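The crop shows the black pack with grey label in the grey charger, its button at crop (184,470), and the white scale's empty dock with its button at (256,70). Next I fly over the scale for a close look.

Call:
jog_arm(
  turn=[
    [0,0,0.1],
    [0,0,0.1],
    [0,0,0.1],
    [0,0,0],
    [0,0,0],
    [0,0,0],
    [0,0,0],
    [0,0,0],
    [0,0,0],
    [0,0,0],
    [0,0,0],
    [0,0,0],
    [0,0,0],
    [0,0,0],
    [0,0,0],
    [0,0,0],
    [0,0,0],
    [0,0,0],
    [0,0,0],
    [0,0,0],
  ],
  delta_pos=[
    [0,0,0],
    [0,0,0],
    [0,0,0],
    [0.024,-0.027,0],
    [0.024,-0.027,0],
    [0.024,-0.027,0],
    [0.024,-0.027,0],
    [0.024,-0.027,0],
    [0.024,-0.027,0],
    [0.024,-0.027,0],
    [0.024,-0.027,0],
    [0.024,-0.027,0],
    [0.024,-0.027,0],
    [0.024,-0.027,0],
    [0.024,-0.027,0],
    [0.024,-0.027,0],
    [0.024,-0.027,0],
    [0.024,-0.027,0],
    [0,0,0],
    [0,0,0],
  ],
  gripper=[0.085,0.085,0.085,0.085,0.085,0.085,0.085,0.085,0.085,0.085,0.085,0.085,0.085,0.085,0.085,0.085,0.085,0.085,0.085,0.085],
)

```text
time: 1.82
tool_pos: [0.5731, -0.2053, 0.2307]
tcp_rot: [-3.14, -0.097, 0.001]
wrist_force: [-0.7, -0.4, 0.1]
width: 0.996
grip_force: 0.0
```

Run:
```python
from h import *
import pickle
s=read_state(); im=vision.read_camera("wrist")[:,:,::-1]
pickle.dump((s,im),open("w1.pkl","wb"));print(s["tool_pos"],s["tcp_rot"])
cv2.imwrite("pics/w1.png",cv2.resize(im,(784,588),interpolation=cv2.INTER_CUBIC))
```

```text
[ 0.5730896  -0.20530557  0.23074843] [-3.13986149e+00 -9.66571642e-02  1.43712310e-03]
```

View pics/w1.png

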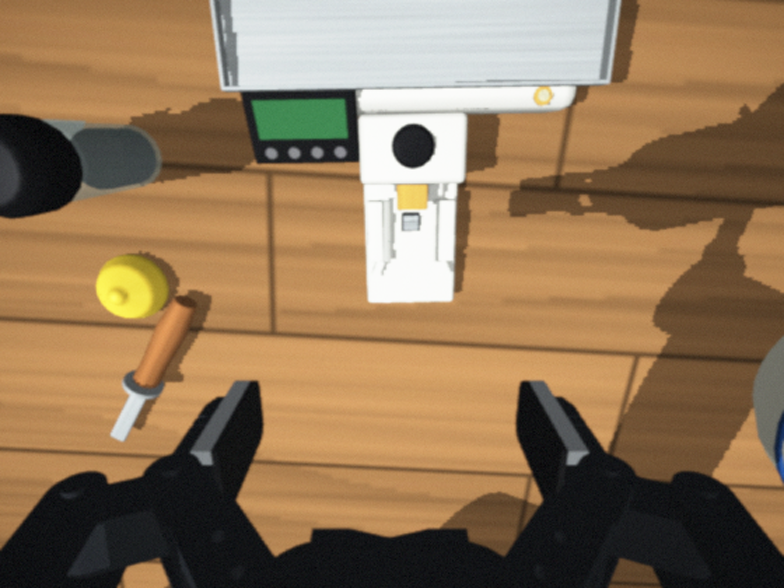

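The wrist view shows the scale dock: button at (413,146), deck front corners at (369,301) and (453,299).

Run:
```python
from h import *
import pickle
s,im=pickle.load(open("w1.pkl","rb"))
g=cv2.cvtColor(im,cv2.COLOR_BGR2GRAY)[85:125,270:325]
ys,xs=np.nonzero(g<60);u,v=xs.mean()+270,ys.mean()+85
b=ray("wrist",u,v,.066,s);print(u*1.4,v*1.4,b,len(xs))
l=ray("wrist",369/1.4,301/1.4,.02,s);r=ray("wrist",453/1.4,299/1.4,.02,s)
m=(l+r)/2;print(l,r,np.linalg.norm(l-r),np.linalg.norm((b-m)[:2]),np.arctan2(*(b-m)[1::-1]), "perp yaw",np.arctan2(*(l-r)[[0,1]]*[-1,1]))
# head block top corners z=.058, deck sides rear
for p in [(360,114),(467,113),(362,183),(464,182)]: print(p,ray("wrist",p[0]/1.4,p[1]/1.4,.058,s)[:2])
for p in [(364,184),(458,184)]: print(p,ray("wrist",p[0]/1.4,p[1]/1.4,.02,s)[:2])
```

```text
412.9081967213114 145.28286140089418 [ 0.65268331 -0.2165967   0.066     ] 671
[ 0.52639169 -0.19228618  0.02      ] [ 0.53247049 -0.26189688  0.02      ] 0.06987560692526659 0.12369822513711845 0.08494432060033542 perp yaw 0.08710466435685395
(360, 114) [ 0.66965246 -0.18124932]
(467, 113) [ 0.67453577 -0.25041607]
(362, 183) [ 0.62602332 -0.18438667]
(464, 182) [ 0.63096616 -0.25355945]
(364, 184) [ 0.62137291 -0.1839761 ]
(458, 184) [ 0.62579938 -0.25556792]
```

Call:
jog_arm(
  turn=[
    [0,0,0],
    [0,0,0],
    [0,0,0],
    [0,0,0],
    [0,0,0],
    [0,0,0],
    [0,0,0],
    [0,0,0],
    [0,0,0],
    [0,0,0],
    [0,0,0],
    [0,0,0],
    [0,0,0],
  ],
  delta_pos=[
    [0.002,-0.037,0],
    [0.002,-0.037,0],
    [0.002,-0.037,0],
    [0.002,-0.037,0],
    [0.002,-0.037,0],
    [0.002,-0.037,0],
    [0.002,-0.037,0],
    [0.002,-0.037,0],
    [0.002,-0.037,0],
    [0.002,-0.037,0],
    [0.002,-0.037,0],
    [0,0,0],
    [0,0,0],
  ],
  gripper=[0.085,0.085,0.085,0.085,0.085,0.085,0.085,0.085,0.085,0.085,0.085,0.085,0.085],
)

```text
time: 2.95
tool_pos: [0.5706, 0.2006, 0.231]
tcp_rot: [3.14, 0.093, -0.001]
wrist_force: [0.2, 0.2, -0.6]
width: 0.997
grip_force: 0.0
```

Run:
```python
from h import *
import pickle
s=read_state(); im=vision.read_camera("wrist")[:,:,::-1]
pickle.dump((s,im),open("w2.pkl","wb"));print(s["tool_pos"],s["tcp_rot"])
cv2.imwrite("pics/w2.png",cv2.resize(im,(784,588),interpolation=cv2.INTER_CUBIC))
```

```text
[0.57063695 0.20064257 0.23103178] [ 3.13952451e+00  9.34201737e-02 -6.40367342e-04]
```

View pics/w2.png

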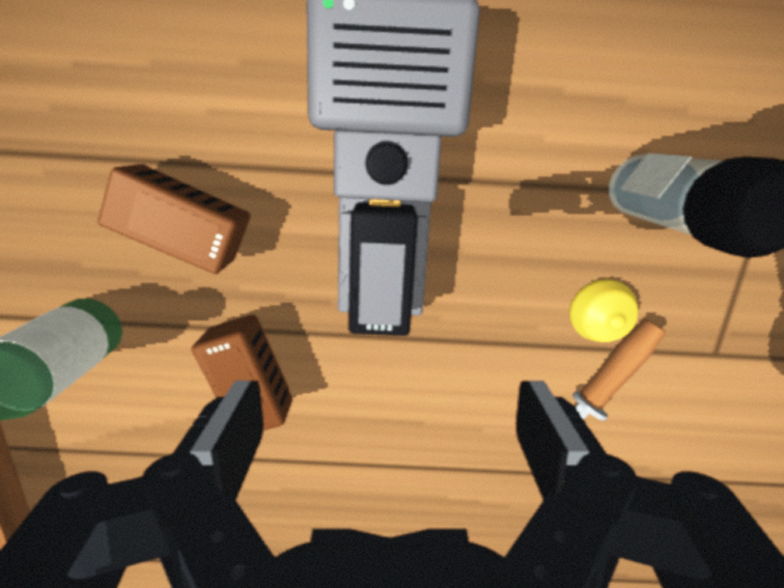

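The wrist view shows the black pack in the charger (top from about (350,205) to (410,333)) and the button at (387,163). The brown packs are at (175,215) and (243,370).

Run:
```python
from h import *
import pickle
s,im=pickle.load(open("w2.pkl","rb"))
g=cv2.cvtColor(im,cv2.COLOR_BGR2GRAY)[98:135,255:298]
ys,xs=np.nonzero(g<60);u,v=xs.mean()+255,ys.mean()+98
b=ray("wrist",u,v,.066,s);print(u*1.4,v*1.4,b,len(xs))
for p in [(340,133),(440,135),(334,196),(437,201)]: print("head",p,ray("wrist",p[0]/1.4,p[1]/1.4,.058,s)[:2])
for p in [(349,332),(409,333),(355,212),(416,213)]: print("packtop",p,ray("wrist",p[0]/1.4,p[1]/1.4,.072,s)[:2])
for p in [(338,312),(422,314)]: print("deck",p,ray("wrist",p[0]/1.4,p[1]/1.4,.02,s)[:2])
for p in [(255,317),(291,390),(270,427),(194,348),(249,213),(217,272)]: print("brown",p,ray("wrist",p[0]/1.4,p[1]/1.4,.03,s)[:2])
```

```text
386.52273402674587 162.30846953937592 [0.63868872 0.20543083 0.066     ] 673
head (340, 133) [0.65493271 0.23703976]
head (440, 135) [0.6576183  0.17128924]
head (334, 196) [0.61380107 0.24016862]
head (437, 201) [0.61462473 0.16918797]
packtop (349, 332) [0.5186309  0.22578972]
packtop (409, 333) [0.52041992 0.18214403]
packtop (355, 212) [0.60604111 0.22448555]
packtop (416, 213) [0.60779017 0.18398496]
deck (338, 312) [0.51258646 0.23913031]
deck (422, 314) [0.51496061 0.16851571]
brown (255, 317) [0.50823143 0.30595334]
brown (291, 390) [0.44120848 0.27730073]
brown (270, 427) [0.4019414  0.29653864]
brown (194, 348) [0.47694889 0.35812987]
brown (249, 213) [0.59344554 0.30728462]
brown (217, 272) [0.54509434 0.33451203]
```

Call:
jog_arm(
  turn=[
    [0,0,0],
    [0,0,0],
    [0,0,0.03],
    [0,0,0],
    [0,0,0],
    [0,0,0],
    [0,0,0],
    [0,0,0],
    [0,0,0],
  ],
  delta_pos=[
    [0.034,0,0],
    [0.034,-0.001,0],
    [0,0,0.03],
    [0,0,0.03],
    [0,0,0.03],
    [0,0,0.03],
    [0,0,0.023],
    [0,0,0],
    [0,0,0],
  ],
  gripper=[0,0,0,0,0,0,0,0,0],
  grip_force=40,
)

```text
time: 3.75
tool_pos: [0.6375, 0.2026, 0.0865]
tcp_rot: [3.14, 0.04, -0.007]
wrist_force: [0.3, 0.5, 1.5]
width: -0.0
grip_force: 0.0
```

Run:
```python
from h import *
s=read_state(); print(s["tool_pos"],s["tcp_rot"],s["wrist_force"],s["width"])
im=vision.read_camera("wrist")[:,:,::-1]
a=cv2.resize(im,(560,420)); b=vision.read_camera("side")[230:310,190:300,::-1]
b=cv2.resize(b,(240,175),interpolation=cv2.INTER_CUBIC)
a=np.pad(a,((0,0),(0,240),(0,0)));a[:175,560:]=b
cv2.imwrite("pics/w3.png",a)
```

```text
[0.63745084 0.20258586 0.08653327] [ 3.13979002  0.03952211 -0.00663911] [0.272344   0.54401134 1.47277242] -2.387799141292753e-05
```

View pics/w3.png

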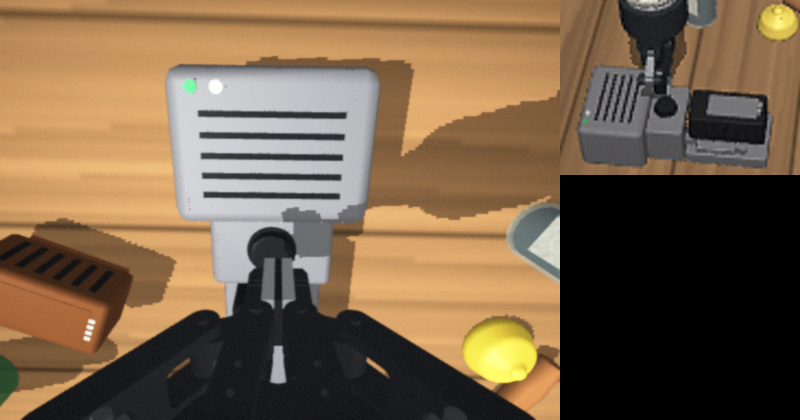

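The closed fingers are at (279,260), just before the button at (271,248). I compute the offset.

Run:
```python
from h import *
print(ray("wrist",271,248,.066),ray("wrist",248,248,.066)[1],ray("wrist",295,248,.066)[1],ray("wrist",271,226,.066)[0],proj("wrist",read_state()["tool_pos"]))
for p in [(211,222),(330,222),(214,281),(329,283)]: print(p,ray("wrist",*p,.058)[:2])
```

```text
[0.6442844  0.20765047 0.066     ] 0.22073153934187406 0.1940006249354968 0.6577867056393988 (np.float64(276.55168288946027), np.float64(276.95192333416765))
(211, 222) [0.65608912 0.24281834]
(330, 222) [0.65790734 0.17387681]
(214, 281) [0.61683837 0.24257329]
(329, 283) [0.61729321 0.17128124]
```

Call:
jog_arm(
  turn=[
    [0,0,0],
    [0,0,0],
    [0,0,0],
    [0,0,0],
    [0,0,0],
    [0,0,0],
    [0,0,0],
  ],
  delta_pos=[
    [0.003,-0.004,0],
    [0,0,0.01],
    [0,0,0.008],
    [0,0,0.002],
    [0,0,0.001],
    [0,0,0.001],
    [0,0,0],
  ],
  gripper=[0,0,0,0,0,0,0],
)

```text
time: 4.43
tool_pos: [0.6414, 0.2096, 0.0663]
tcp_rot: [3.141, 0.044, -0.0]
wrist_force: [-0.7, -0.2, -0.1]
width: -0.002
grip_force: 0.0
```

Call:
jog_arm(
  turn=[
    [0,0,0],
    [0,0,0],
    [0,0,0],
    [0,0,0],
    [0,0,0],
  ],
  delta_pos=[
    [0,0.002,0],
    [0,0,0.001],
    [0,0,0.001],
    [0,0,0.001],
    [0,0,0],
  ],
  gripper=[0,0,0,0,0],
)

```text
time: 4.85
tool_pos: [0.6421, 0.2073, 0.0643]
tcp_rot: [-3.141, -0.044, -0.002]
wrist_force: [-3.0, -1.2, 4.5]
width: -0.004
grip_force: 2.4
```

Call:
jog_arm(
  turn=[
    [0,0,0],
    [0,0,0],
    [0,0,0],
    [0,0,0],
  ],
  delta_pos=[
    [0,0,0.001],
    [0,0,0.001],
    [0,0,0],
    [0,0,0],
  ],
  gripper=[0,0,0,0],
)

```text
time: 5.18
tool_pos: [0.6421, 0.2074, 0.0624]
tcp_rot: [-3.141, -0.044, -0.002]
wrist_force: [-1.8, -1.2, 5.1]
width: -0.004
grip_force: 2.5
```

Call:
jog_arm(
  turn=[
    [0,0,0],
    [0,0,0],
    [0,0,0],
    [0,0,0],
    [0,0,0],
  ],
  delta_pos=[
    [0,0,0.001],
    [0,0,0.001],
    [0,0,0],
    [0,0,0],
    [0,0,0],
  ],
  gripper=[0,0,0,0,0],
)

```text
time: 5.6
tool_pos: [0.6422, 0.2074, 0.0605]
tcp_rot: [-3.141, -0.044, -0.002]
wrist_force: [-2.3, -0.7, 5.0]
width: -0.003
grip_force: 2.7
```

Run:
```python
from h import *
im=vision.read_camera("side")[155:310,190:310,::-1]
cv2.imwrite("pics/s2.png",cv2.resize(im[70:],None,fx=4,fy=4,interpolation=cv2.INTER_CUBIC))
```

```text
(no output)
```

View pics/s2.png

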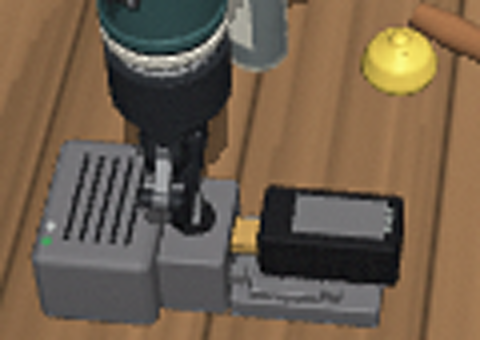

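The pack has popped out about 16 mm. Now I lift, move back over the pack with the gripper open and descend.

Call:
jog_arm(
  turn=[
    [0,0,0],
    [0,0,0],
    [0,0,0],
    [0,0,0],
    [0,0,0],
    [0,0,0],
    [0,0,0],
    [0,0,0],
    [0,0,0],
    [0,0,0],
    [0,0,0],
    [0,0,0],
    [0,0,0],
    [0,0,0],
  ],
  delta_pos=[
    [0,0,-0.03],
    [0,0,-0.035],
    [0,0,-0.035],
    [-0.032,0,0],
    [-0.032,0,0],
    [-0.031,0.001,0],
    [0,0,0],
    [0,0,0],
    [0,0,0.035],
    [0,0,0.03],
    [0,0,0.03],
    [0,0,0.02],
    [0,0,0.013],
    [0,0,0],
  ],
  gripper=[0,0.085,0.085,0.085,0.085,0.085,0.085,0.085,0.085,0.085,0.085,0.085,0.085,0.085],
  grip_force=20,
)

```text
time: 6.82
tool_pos: [0.5453, 0.203, 0.0279]
tcp_rot: [3.14, 0.043, -0.008]
wrist_force: [-1.0, -0.9, -0.0]
width: 0.993
grip_force: 0.0
```

Call:
jog_arm(
  turn=[
    [0,0,0],
    [0,0,0],
    [0,0,0],
    [0,0,0],
    [0,0,0],
    [0,0,0],
  ],
  delta_pos=[
    [0,0,0],
    [0,0,0],
    [0,0,0],
    [0,0,0],
    [0,0,0],
    [0,0,0],
  ],
  gripper=[0.06,0.055,0.05,0.045,0.04,0.04],
  grip_force=20,
)

```text
time: 7.32
tool_pos: [0.5486, 0.2046, 0.0334]
tcp_rot: [-3.14, -0.044, -0.007]
wrist_force: [1.7, 1.5, 6.0]
width: 0.535
grip_force: 21.4
```

Run:
```python
from h import *
import pickle
s=read_state(); im=vision.read_camera("wrist")[:,:,::-1]
pickle.dump((s,im),open("w4.pkl","wb"));print(s["tool_pos"],s["tcp_rot"],s["wrist_force"],s["torque"],s["width"],s["grip_force"])
cv2.imwrite("pics/w4.png",im)
```

```text
[0.54862185 0.20457443 0.03336023] [-3.13983672 -0.04355009 -0.00659956] [1.6930951  1.45360676 5.95436534] [ 0.17612917 -0.11426765 -0.02145074] 0.535452289987192 21.43317461013794
```

View pics/w4.png

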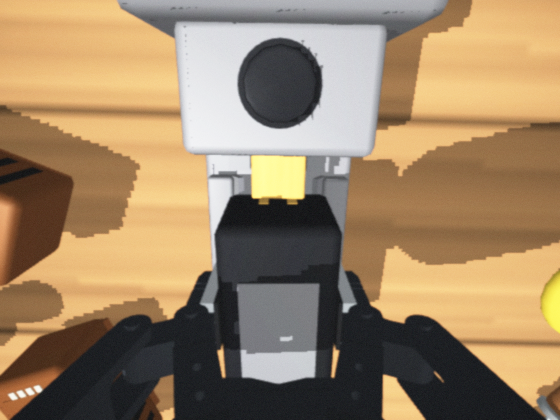

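The pack is gripped on its flanks. The button at (280,84) is in clear view and works as an alignment reference. Drawing out.

Call:
jog_arm(
  turn=[
    [0,0,0],
    [0,0,0],
    [0,0,0],
    [0,0,0],
    [0,0,0],
    [0,0,0],
    [0,0,0],
    [0,0,0],
    [0,0,0],
    [0,0,0],
  ],
  delta_pos=[
    [0,0,0],
    [0,0,0],
    [0,0,0],
    [-0.003,0,0],
    [-0.005,0,0],
    [-0.005,0,0],
    [-0.005,0,0],
    [-0.005,0,0],
    [0,0,0],
    [0,0,0],
  ],
  gripper=[0.04,0.04,0.04,0.04,0.04,0.04,0.04,0.04,0.04,0.04],
  grip_force=45,
)

```text
time: 8.2
tool_pos: [0.5242, 0.2038, 0.0327]
tcp_rot: [-3.14, -0.044, -0.003]
wrist_force: [0.8, 1.0, 8.8]
width: 0.535
grip_force: 47.3
```

Run:
```python
from h import *
import pickle
s,im=pickle.load(open("w4.pkl","rb"))
g=cv2.cvtColor(im,cv2.COLOR_BGR2GRAY)[30:140,225:335]
ys,xs=np.nonzero(g<80);u,v=xs.mean()+225,ys.mean()+30
b=ray("wrist",u,v,.066,s);T=Ro.from_rotvec(s["tcp_rot"]).as_matrix()
print("btn",u,v,b,"tool",T.T@(b-s["tool_pos"]))
for p in [(178,24),(387,28),(184,153),(375,156)]: print("head",ray("wrist",*p,.058,s)[:2])
s=read_state();print(s["tool_pos"],s["wrist_force"],s["torque"],s["width"])
im=vision.read_camera("wrist")[:,:,::-1];pickle.dump((s,im),open("w5.pkl","wb"))
g=cv2.cvtColor(im,cv2.COLOR_BGR2GRAY)
c=cv2.HoughCircles(cv2.medianBlur(g,5),cv2.HOUGH_GRADIENT,1,100,param1=100,param2=25,minRadius=25,maxRadius=50);print(c)
```

```text
btn 279.8957065878672 82.74882669911351 [0.63827701 0.20576083 0.066     ] tool [ 0.08979062  0.00125558 -0.03226265]
head [0.65528375 0.23898187]
head [0.65601253 0.17172265]
head [0.61383358 0.23980283]
head [0.61469455 0.17039257]
[0.52423232 0.20376802 0.03274504] [0.80352645 1.02207659 8.80681797] [ 0.19562579  0.00372024 -0.02563051] 0.5347517508836933
[[[279.5   7.5  44.3]]]
```

Call:
jog_arm(
  turn=[
    [0,0,0],
    [0,0,0],
    [0,0,0],
    [0,0,0],
    [0,0,0],
    [0,0,0],
    [0,0,0],
    [0,0,0],
    [0,0,0],
  ],
  delta_pos=[
    [-0.005,-0.0005,0],
    [-0.006,0,0],
    [-0.006,0,0],
    [-0.006,0,0],
    [-0.006,-0.0003,0],
    [-0.006,0,0],
    [-0.005,0,0],
    [0,0,0],
    [0,0,0],
  ],
  gripper=[0.04,0.04,0.04,0.04,0.04,0.04,0.04,0.04,0.04],
)

```text
time: 9.0
tool_pos: [0.4825, 0.2029, 0.0315]
tcp_rot: [3.141, 0.044, -0.002]
wrist_force: [-1.3, 1.1, 8.5]
width: 0.536
grip_force: 47.5
```

Call:
jog_arm(
  turn=[
    [0,0,0],
    [0,0,0],
    [0,0,0],
    [0,0,0],
    [0,0,0],
    [0,0,0],
    [0,0,0],
    [0,0,0],
    [0,0,0],
    [0,0,0],
    [0,0,0],
    [0,0,0],
    [0,0,0],
    [0,0,0],
    [0,0,0],
    [0,0,0],
    [0,0,-0.048],
    [0,0,0],
    [0,0,0],
    [0,0,0],
  ],
  delta_pos=[
    [0,0,-0.01],
    [0,0,-0.03],
    [0,0,-0.03],
    [0,0,-0.03],
    [0.001,0.036,0],
    [0.001,0.036,0],
    [0.001,0.036,0],
    [0.001,0.036,0],
    [0.001,0.036,0],
    [0.001,0.036,0],
    [0.001,0.036,0],
    [0.001,0.036,0],
    [0,0.036,0],
    [0,0.036,0],
    [0,0.036,0],
    [0,0.035,0],
    [0,0,0],
    [0,0,0],
    [0,0,0],
    [0,0,0],
  ],
  gripper=[0.04,0.04,0.04,0.04,0.04,0.04,0.04,0.04,0.04,0.04,0.04,0.04,0.04,0.04,0.04,0.04,0.04,0.04,0.04,0.04],
)

```text
time: 10.67
tool_pos: [0.5021, -0.2261, 0.1299]
tcp_rot: [-3.137, -0.118, 0.005]
wrist_force: [-0.3, -0.1, -3.7]
width: 0.535
grip_force: 48.2
```

Run:
```python
from h import *
import pickle
s=read_state();print(s["tool_pos"],s["tcp_rot"],s["wrist_force"],s["torque"],s["width"],s["grip_force"])
im=vision.read_camera("wrist")[:,:,::-1]
pickle.dump((s,im),open("w6.pkl","wb"))
cv2.imwrite("pics/w6.png",cv2.resize(im,(784,588),interpolation=cv2.INTER_CUBIC))
```

```text
[ 0.50210633 -0.22614554  0.12990334] [-3.13711083 -0.11819752  0.00500319] [-0.3377257  -0.07001011 -3.66619846] [ 0.01384559 -0.03700032 -0.07371902] 0.5350409762035024 48.22782576084137
```

View pics/w6.png

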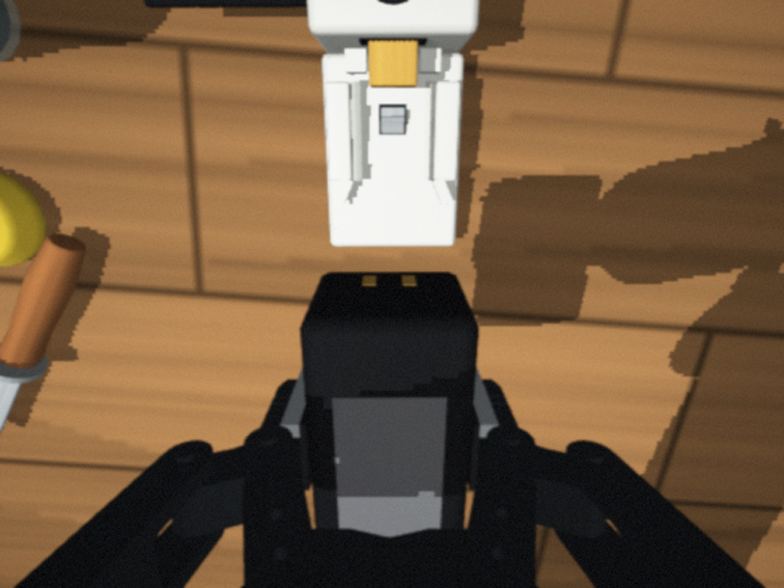

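The view shows the pack held straight: front-face bottom edge (322,273) to (457,273), top edge (303,332) to (476,332). The dock deck front corners are at (331,246) and (455,245), the catch at (392,120).

Run:
```python
from h import *
import pickle
s,im=pickle.load(open("w6.pkl","rb"));T=Ro.from_rotvec(s["tcp_rot"]).as_matrix();p0=s["tool_pos"]
print("tool x",T[:,0],"z",T[:,2])
def tl(u,v,z):
    w=ray("wrist",u/1.4,v/1.4,z,s);return w[:3].round(4),(T.T@(w-p0)).round(4)
for n,u,v,z in [("dFL",331,246,.02),("dFR",455,245,.02),("dRL",322,57,.02),("dRR",464,55,.02),("catch",392,120,.022),("headL",318,36,.058),("headR",472,38,.058)]: print(n,*tl(u,v,z))
for dz in (.036,.040,.044): print("pack top",dz,tl(303,332,p0[2]+dz)[1],tl(476,332,p0[2]+dz)[1], "bot",tl(322,273,p0[2]+dz-.042)[1],tl(457,273,p0[2]+dz-.042)[1])
```

```text
tool x [ 0.99715981  0.07525086 -0.00310036] z [-0.00326993  0.00213034 -0.99999238]
dFL [ 0.5248 -0.1918  0.02  ] [ 0.0255 -0.0323  0.1099]
dFR [ 0.5307 -0.2622  0.02  ] [0.0261 0.0383 0.1097]
dRL [ 0.621  -0.1841  0.02  ] [ 0.1221 -0.0327  0.1096]
dRR [ 0.6272 -0.2546  0.02  ] [0.123  0.0381 0.1094]
catch [ 0.5943 -0.2212  0.022 ] [0.0926 0.0023 0.1076]
headL [ 0.6238 -0.1878  0.058 ] [ 0.1245 -0.0289  0.0716]
headR [ 0.6279 -0.252   0.058 ] [0.1237 0.0354 0.0714]
pack top 0.036 [ 0.0382 -0.0213 -0.0361] [ 0.0382  0.0229 -0.0362] bot [ 0.0411 -0.0221  0.0059] [0.0411 0.0239 0.0058]
pack top 0.04 [ 0.04   -0.0204 -0.0401] [ 0.04    0.022  -0.0402] bot [ 0.0423 -0.0215  0.0019] [0.0424 0.0232 0.0018]
pack top 0.044 [ 0.0418 -0.0196 -0.0441] [ 0.0419  0.0212 -0.0442] bot [ 0.0435 -0.0209 -0.0021] [ 0.0436  0.0226 -0.0022]
```

Call:
jog_arm(
  turn=[
    [0,0,-0.003],
    [0,0,0],
    [0,0,0],
    [0,0,0],
    [0,0,0],
    [0,0,0],
    [0,0,0],
    [0,0,0],
  ],
  delta_pos=[
    [0.01,0.0022,0],
    [0,0,0.03],
    [0,0,0.03],
    [0,0,0.02],
    [0,0,0.007],
    [0,0,0],
    [0,0,0],
    [0,0,0],
  ],
  gripper=[0.04,0.04,0.04,0.04,0.04,0.04,0.04,0.04],
)

```text
time: 11.38
tool_pos: [0.5156, -0.2297, 0.0461]
tcp_rot: [3.138, 0.125, 0.005]
wrist_force: [0.8, 0.2, -2.6]
width: 0.537
grip_force: 48.2
```

Run:
```python
from h import *
import pickle
s=read_state();print(s["tool_pos"],s["tcp_rot"],s["wrist_force"],s["torque"])
T=Ro.from_rotvec(s["tcp_rot"]).as_matrix();print(T[:,0],T[:,2])
im=vision.read_camera("wrist")[:,:,::-1]
pickle.dump((s,im),open("w7.pkl","wb"))
cv2.imwrite("pics/w7.png",cv2.resize(im,(784,588),interpolation=cv2.INTER_CUBIC))
```

```text
[ 0.51564106 -0.22965038  0.04610734] [3.13752559 0.12450621 0.0046505 ] [ 0.84154483  0.20699071 -2.57721861] [ 0.00433916 -0.04658386  0.00723092]
[0.9968511  0.07924321 0.00289656] [ 0.00302298 -0.0014755  -0.99999434]
```

View pics/w7.png

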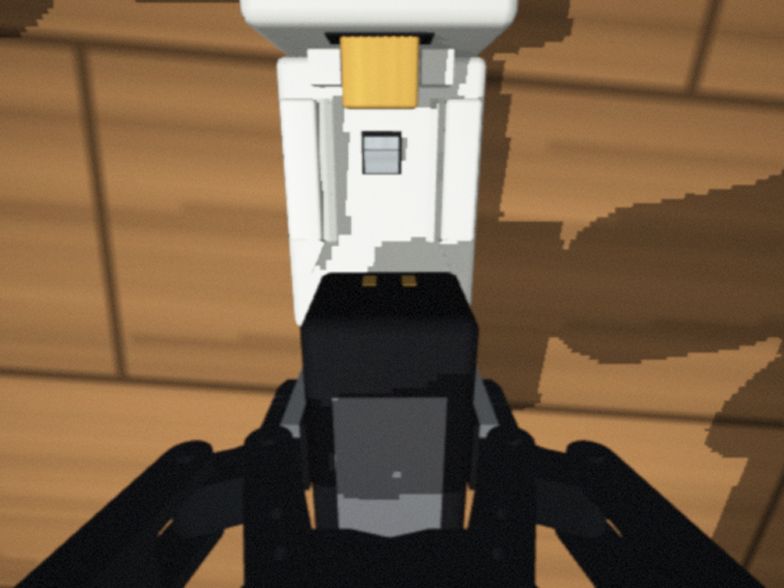

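Dock columns: catch ~381, contact block 341–419, against the pack's centre column at 389. So the dock is now slightly left of the pack axis, and I compute by how much.

Run:
```python
from h import *
import pickle
s,im=pickle.load(open("w7.pkl","rb"));T=Ro.from_rotvec(s["tcp_rot"]).as_matrix();p0=s["tool_pos"]
def tl(u,v,z):
    w=ray("wrist",u/1.4,v/1.4,z,s);return w.round(4),(T.T@(w-p0)).round(4)
for n,u,v,z in [("catchL",362,173,.02),("catchR",402,173,.02),("railRearL",281,99,.0285),("railRearR",481,99,.0285),("railFrontL",291,240,.0285),("railFrontR",473,240,.0285),("headL",243,20,.058),("headR",515,20,.058),("blkL",342,106,.04),("blkR",418,106,.04),("rail inner FL",326,240,.0285),("FR",436,240,.0285)]: print(n,*tl(u,v,z))
for dz in (.036,.040): print("bot",tl(322,273,p0[2]+dz-.042)[1],tl(457,273,p0[2]+dz-.042)[1])
s=read_state();print(s["tool_pos"],s["tcp_rot"])
```

```text
catchL [ 0.5873 -0.2149  0.02  ] [ 0.0726 -0.009   0.0263]
catchR [ 0.5885 -0.2293  0.02  ] [0.0726 0.0054 0.0263]
railRearL [ 0.6093 -0.1877  0.0285] [ 0.0966 -0.0344  0.0178]
railRearR [ 0.6144 -0.2526  0.0285] [0.0966 0.0307 0.0179]
railFrontL [ 0.5627 -0.1914  0.0285] [ 0.0499 -0.0345  0.0177]
railFrontR [ 0.5679 -0.2565  0.0285] [0.0499 0.0309 0.0178]
headL [ 0.6254 -0.1847  0.058 ] [ 0.113  -0.0361 -0.0116]
headR [ 0.6309 -0.253   0.058 ] [ 0.113   0.0324 -0.0115]
blkL [ 0.6082 -0.2087  0.04  ] [ 0.0939 -0.0136  0.0064]
blkR [ 0.61   -0.2317  0.04  ] [0.0939 0.0095 0.0064]
rail inner FL [ 0.5637 -0.2039  0.0285] [ 0.0499 -0.0219  0.0177]
FR [ 0.5668 -0.2433  0.0285] [0.0499 0.0176 0.0178]
bot [ 0.0411 -0.0221  0.0061] [0.041  0.0239 0.0062]
bot [ 0.0423 -0.0215  0.0021] [0.0423 0.0233 0.0022]
[ 0.51571054 -0.22983226  0.04637498] [3.13728011 0.12419475 0.00529208]
```

Call:
jog_arm(
  turn=[
    [0,0,0],
    [0,0,0],
    [0,0,0],
    [0,0,0],
    [0,0,0],
    [0,0,0],
    [0,0,0],
  ],
  delta_pos=[
    [-0.002,-0.0028,0],
    [0,0,0.004],
    [0,0,0.002],
    [0,0,0.002],
    [0,0,0.001],
    [0,0,0],
    [0,0,0],
  ],
  gripper=[0.04,0.04,0.04,0.04,0.04,0.04,0.04],
)

```text
time: 12.02
tool_pos: [0.5114, -0.2265, 0.0351]
tcp_rot: [-3.139, -0.124, 0.001]
wrist_force: [-0.4, -0.2, -3.7]
width: 0.536
grip_force: 48.3
```

Call:
jog_arm(
  turn=[
    [0,0,0],
    [0,0,0],
    [0,0,0],
    [0,0,0],
    [0,0,0],
  ],
  delta_pos=[
    [0,0.0012,0],
    [0,0,0.001],
    [0,0,0.0005],
    [0,0,0],
    [0,0,0],
  ],
  gripper=[0.04,0.04,0.04,0.04,0.04],
)

```text
time: 12.43
tool_pos: [0.5117, -0.2277, 0.0337]
tcp_rot: [-3.139, -0.124, 0.0]
wrist_force: [-0.0, 0.4, -3.3]
width: 0.535
grip_force: 48.3
```

Call:
jog_arm(
  turn=[
    [0,0,0],
    [0,0,0],
    [0,0,0],
    [0,0,0],
  ],
  delta_pos=[
    [0,0,0.0005],
    [0,0,0.0005],
    [0,0,0],
    [0,0,0],
  ],
  gripper=[0.04,0.04,0.04,0.04],
)

```text
time: 12.77
tool_pos: [0.5116, -0.2277, 0.0327]
tcp_rot: [-3.139, -0.124, 0.0]
wrist_force: [-0.3, 0.9, -3.6]
width: 0.535
grip_force: 48.3
```

Call:
jog_arm(
  turn=[
    [0,0,0],
    [0,0,0],
    [0,0,0],
    [0,0,0],
  ],
  delta_pos=[
    [0,0,0.0005],
    [0,0,0.0005],
    [0,0,0],
    [0,0,0],
  ],
  gripper=[0.04,0.04,0.04,0.04],
)

```text
time: 13.1
tool_pos: [0.5119, -0.2278, 0.0321]
tcp_rot: [3.139, 0.124, 0.001]
wrist_force: [0.3, 0.1, -0.1]
width: 0.533
grip_force: 48.7
```

Call:
jog_arm(
  turn=[
    [0,0,0],
    [0,0,0],
    [0,0,0],
    [0,0,0],
    [0,0,0],
    [0,0,0],
  ],
  delta_pos=[
    [0,0,-0.0005],
    [0.003,0,0],
    [0.003,0,0],
    [0.003,0,0],
    [0,0,0],
    [0,0,0],
  ],
  gripper=[0.04,0.04,0.04,0.04,0.04,0.04],
)

```text
time: 13.6
tool_pos: [0.5213, -0.2271, 0.0324]
tcp_rot: [3.139, 0.124, 0.001]
wrist_force: [1.1, 0.7, -1.4]
width: 0.534
grip_force: 48.4
```

Call:
jog_arm(
  turn=[
    [0,0,0],
    [0,0,0],
    [0,0,0],
    [0,0,0],
    [0,0,0],
    [0,0,0],
  ],
  delta_pos=[
    [0.002,0,-0.0003],
    [0.002,0,0],
    [0.002,0,0],
    [0.002,0,0],
    [0,0,0],
    [0,0,0],
  ],
  gripper=[0.04,0.04,0.04,0.04,0.04,0.04],
)

```text
time: 14.1
tool_pos: [0.5289, -0.2264, 0.0326]
tcp_rot: [3.139, 0.124, 0.001]
wrist_force: [0.1, 0.5, -2.7]
width: 0.534
grip_force: 48.4
```

Call:
jog_arm(
  turn=[
    [0,0,0],
    [0,0,0],
    [0,0,0],
    [0,0,0],
    [0,0,0],
    [0,0,0],
  ],
  delta_pos=[
    [0.002,0,0],
    [0.002,0,0],
    [0.002,0,0],
    [0.002,0,0],
    [0,0,0],
    [0,0,0],
  ],
  gripper=[0.04,0.04,0.04,0.04,0.04,0.04],
)

```text
time: 14.6
tool_pos: [0.5371, -0.2257, 0.0328]
tcp_rot: [3.139, 0.124, 0.001]
wrist_force: [1.4, 0.4, -0.3]
width: 0.532
grip_force: 48.6
```

Call:
jog_arm(
  turn=[
    [0,0,0],
    [0,0,0],
    [0,0,0],
    [0,0,0],
    [0,0,0],
    [0,0,0],
  ],
  delta_pos=[
    [0.002,0,0],
    [0.002,0,0],
    [0.002,0,0],
    [0.002,0,0],
    [0,0,0],
    [0,0,0],
  ],
  gripper=[0.04,0.04,0.04,0.04,0.04,0.04],
)

```text
time: 15.1
tool_pos: [0.545, -0.2251, 0.0329]
tcp_rot: [3.139, 0.124, 0.001]
wrist_force: [-2.2, 1.1, 4.9]
width: 0.539
grip_force: 49.1
```

Call:
jog_arm(
  turn=[
    [0,0,0],
    [0,0,0],
    [0,0,0],
    [0,0,0],
    [0,0,0],
    [0,0,0],
  ],
  delta_pos=[
    [0.0015,0,0],
    [0.0015,0,0],
    [0.0015,0,0],
    [0.0015,0,0],
    [0,0,0],
    [0,0,0],
  ],
  gripper=[0.04,0.04,0.04,0.04,0.04,0.04],
)

```text
time: 15.6
tool_pos: [0.5505, -0.2247, 0.033]
tcp_rot: [3.139, 0.124, -0.0]
wrist_force: [-3.4, 1.2, 6.5]
width: 0.532
grip_force: 49.3
```

Run:
```python
from h import *
import pickle
s=read_state();print(s["tool_pos"],s["tcp_rot"],s["wrist_force"],s["torque"])
im=vision.read_camera("wrist")[:,:,::-1]
pickle.dump((s,im),open("w8.pkl","wb"))
cv2.imwrite("pics/w8.png",cv2.resize(im,(784,588),interpolation=cv2.INTER_CUBIC)[:330])
```

```text
[ 0.55053915 -0.22466192  0.03299498] [ 3.13913372e+00  1.24071474e-01 -3.67620235e-04] [-3.36872609  1.21699813  6.49041446] [0.18375726 0.90512885 0.10255316]
```

View pics/w8.png

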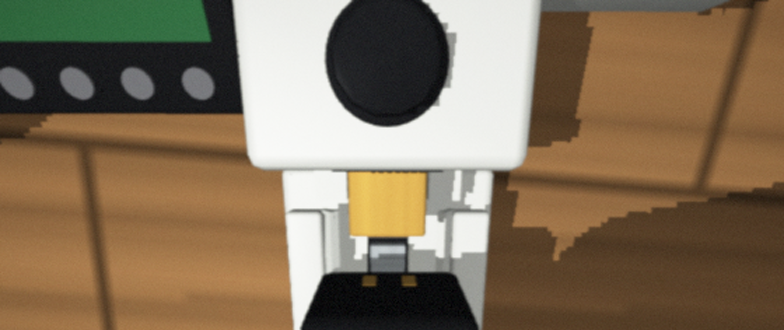

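The view shows the pack in line with the dock (both centred near column 388) and its front just at the catch. That is 11 pictures, one over the limit of 10, so I will view no more and go on by the forces.

Call:
jog_arm(
  turn=[
    [0,0,0],
    [0,0,0],
    [0,0,0],
    [0,0,0],
    [0,0,0],
    [0,0,0],
  ],
  delta_pos=[
    [0.0015,0,0],
    [0.0015,0,0],
    [0.0015,0,0],
    [0.0015,0,0],
    [0,0,0],
    [0,0,0],
  ],
  gripper=[0.04,0.04,0.04,0.04,0.04,0.04],
)

```text
time: 16.15
tool_pos: [0.5558, -0.2243, 0.033]
tcp_rot: [-3.139, -0.124, 0.003]
wrist_force: [-5.0, 1.6, 7.5]
width: 0.527
grip_force: 49.7
```

Run:
```python
from h import *
import pickle
s,im=pickle.load(open("w8.pkl","rb"));T=Ro.from_rotvec(s["tcp_rot"]).as_matrix();p0=s["tool_pos"]
g=cv2.cvtColor(im,cv2.COLOR_BGR2GRAY)[0:100,225:330]
for z in (.066,.062):
    w=ray("wrist",387/1.4,58/1.4,z,s);print(w,T.T@(w-p0))
a=ray("wrist",250/1.4,166/1.4,.058,s);b=ray("wrist",525/1.4,166/1.4,.058,s);print(a,b,T.T@((a+b)/2-p0))
print(read_state()["torque"])
```

```text
[ 0.65161852 -0.21689778  0.066     ] [ 0.10136912  0.00023771 -0.03302875]
[ 0.65218328 -0.21683948  0.062     ] [ 0.10193765  0.00022417 -0.02902889]
[ 0.62597923 -0.18465953  0.058     ] [ 0.63139627 -0.25291477  0.058     ] [ 0.07836263  0.00031139 -0.02502337]
[0.14229309 1.27046567 0.05699173]
```

Call:
jog_arm(
  turn=[
    [0,0,0],
    [0,0,0],
    [0,0,0],
    [0,0,0],
    [0,0,0],
    [0,0,0],
    [0,0,0],
    [0,0,0],
    [0,0,0],
    [0,0,0],
    [0,0,0],
    [0,0,0],
  ],
  delta_pos=[
    [0,0,0],
    [0,0,0],
    [0,0,0],
    [0,0,0],
    [0,0,-0.025],
    [0,0,-0.025],
    [0,0,-0.025],
    [-0.03,0,0],
    [-0.03,0,0],
    [-0.02,0,0],
    [0,0,0],
    [0,0,0],
  ],
  gripper=[0.05,0.06,0.07,0.075,0.075,0.075,0.075,0.05,0,0,0,0],
  grip_force=40,
)

```text
time: 17.15
tool_pos: [0.4762, -0.2306, 0.1076]
tcp_rot: [3.139, 0.122, 0.001]
wrist_force: [0.6, 0.2, -0.2]
width: 0.164
grip_force: 0.0
```

Call:
jog_arm(
  turn=[
    [0,0,0],
    [0,0,0],
    [0,0,0],
    [0,0,0],
    [0,0,0],
    [0,0,0],
  ],
  delta_pos=[
    [0,0,0],
    [0,0,0.025],
    [0,0,0.025],
    [0,0,0.018],
    [0,0,0],
    [0,0,0],
  ],
  gripper=[0,0,0,0,0,0],
)

```text
time: 17.65
tool_pos: [0.4768, -0.23, 0.0385]
tcp_rot: [-3.138, -0.125, 0.003]
wrist_force: [1.3, -0.3, 0.4]
width: 0.002
grip_force: 0.0
```

Call:
jog_arm(
  turn=[
    [0,0,0],
    [0,0,0],
    [0,0,0],
    [0,0,0],
    [0,0,0],
    [0,0,0],
    [0,0,0],
  ],
  delta_pos=[
    [0.003,0.001,0],
    [0.004,0,0],
    [0.003,0,0],
    [0.002,0,0],
    [0.002,0,0],
    [0.001,0,0],
    [0,0,0],
  ],
  gripper=[0,0,0,0,0,0,0],
)

```text
time: 18.23
tool_pos: [0.4922, -0.2304, 0.0399]
tcp_rot: [3.139, 0.124, 0.001]
wrist_force: [0.3, -0.5, 0.4]
width: 0.0
grip_force: 0.0
```

Call:
jog_arm(
  turn=[
    [0,0,0],
    [0,0,0],
    [0,0,0],
    [0,0,0],
    [0,0,0],
    [0,0,0],
  ],
  delta_pos=[
    [0.0015,0,0],
    [0.0015,0,0],
    [0.0015,0,0],
    [0.0015,0,0],
    [0,0,0],
    [0,0,0],
  ],
  gripper=[0,0,0,0,0,0],
)

```text
time: 18.73
tool_pos: [0.4969, -0.2296, 0.0392]
tcp_rot: [-3.138, -0.124, 0.003]
wrist_force: [-4.5, -0.3, 1.7]
width: -0.001
grip_force: 2.1
```

Call:
jog_arm(
  turn=[
    [0,0,0],
    [0,0,0],
    [0,0,0],
    [0,0,0],
    [0,0,0],
    [0,0,0],
  ],
  delta_pos=[
    [0.0015,0,0],
    [0.0015,0,0],
    [0.0015,0,0],
    [0.0015,0,0],
    [0,0,0],
    [0,0,0],
  ],
  gripper=[0,0,0,0,0,0],
)

```text
time: 19.23
tool_pos: [0.5039, -0.2292, 0.0394]
tcp_rot: [-3.139, -0.124, -0.0]
wrist_force: [-2.2, -0.3, -0.3]
width: 0.001
grip_force: 0.8
```

Call:
jog_arm(
  turn=[
    [0,0,0],
    [0,0,0],
    [0,0,0],
    [0,0,0],
    [0,0,0],
    [0,0,0],
  ],
  delta_pos=[
    [0.0015,0,0],
    [0.0015,0,0],
    [0.0015,0,0],
    [0.0015,0,0],
    [0,0,0],
    [0,0,0],
  ],
  gripper=[0,0,0,0,0,0],
)

```text
time: 19.73
tool_pos: [0.5076, -0.2286, 0.0392]
tcp_rot: [-3.138, -0.124, 0.007]
wrist_force: [-9.1, -1.1, 3.9]
width: -0.002
grip_force: 4.3
```

Call:
jog_arm(
  turn=[
    [0,0,0],
    [0,0,0],
    [0,0,0],
    [0,0,0],
    [0,0,0],
    [0,0,0],
  ],
  delta_pos=[
    [0.001,0,0],
    [0.001,0,0],
    [0.001,0,0],
    [0.001,0,0],
    [0,0,0],
    [0,0,0],
  ],
  gripper=[0,0,0,0,0,0],
)

```text
time: 20.23
tool_pos: [0.5113, -0.2283, 0.0392]
tcp_rot: [-3.138, -0.124, 0.008]
wrist_force: [-9.8, -0.3, 4.3]
width: 0.0
grip_force: 4.8
```

Call:
jog_arm(
  turn=[
    [0,0,0],
    [0,0,0],
    [0,0,0],
    [0,0,0],
    [0,0,0],
  ],
  delta_pos=[
    [0.001,0,0],
    [0.001,0,0],
    [0.001,0,0],
    [0,0,0],
    [0,0,0],
  ],
  gripper=[0,0,0,0,0],
)

```text
time: 20.65
tool_pos: [0.5141, -0.2281, 0.0392]
tcp_rot: [-3.138, -0.124, 0.008]
wrist_force: [-9.9, -0.7, 4.8]
width: 0.0
grip_force: 5.1
```

Call:
jog_arm(
  turn=[
    [0,0,0],
    [0,0,0],
    [0,0,0],
    [0,0,0],
    [0,0,0],
  ],
  delta_pos=[
    [0.001,0,0],
    [0.001,0,0],
    [0.0005,0,0],
    [0,0,0],
    [0,0,0],
  ],
  gripper=[0,0,0,0,0],
)

```text
time: 21.07
tool_pos: [0.5164, -0.2278, 0.0392]
tcp_rot: [-3.138, -0.124, 0.009]
wrist_force: [-10.8, -0.0, 6.6]
width: -0.002
grip_force: 5.4
```

Call:
jog_arm(
  turn=[
    [0,0,0],
    [0,0,0],
    [0,0,0],
    [0,0,0],
  ],
  delta_pos=[
    [0.0005,0,0],
    [0.0005,0,0],
    [0,0,0],
    [0,0,0],
  ],
  gripper=[0,0,0,0],
)

```text
time: 21.4
tool_pos: [0.5184, -0.2278, 0.0394]
tcp_rot: [-3.138, -0.124, 0.006]
wrist_force: [-6.5, 0.2, 4.8]
width: 0.0
grip_force: 3.8
```

Call:
jog_arm(
  turn=[
    [0,0,0],
    [0,0,0],
    [0,0,0],
    [0,0,0],
  ],
  delta_pos=[
    [0.0005,0,0],
    [0.0005,0,0],
    [0,0,0],
    [0,0,0],
  ],
  gripper=[0,0,0,0],
)

```text
time: 21.73
tool_pos: [0.5185, -0.2276, 0.0393]
tcp_rot: [-3.138, -0.124, 0.009]
wrist_force: [-10.5, -0.2, 6.1]
width: 0.002
grip_force: 5.2
```

Call:
jog_arm(
  turn=[
    [0,0,0],
    [0,0,0],
    [0,0,0],
    [0,0,0],
  ],
  delta_pos=[
    [0.0005,0,0],
    [0.0005,0,0],
    [0,0,0],
    [0,0,0],
  ],
  gripper=[0,0,0,0],
)

```text
time: 22.07
tool_pos: [0.519, -0.2276, 0.0392]
tcp_rot: [-3.138, -0.125, 0.01]
wrist_force: [-11.8, -0.5, 6.8]
width: 0.0
grip_force: 5.9
```

Call:
jog_arm(
  turn=[
    [0,0,0],
    [0,0,0],
    [0,0,0],
    [0,0,0],
  ],
  delta_pos=[
    [0.0005,0,0],
    [0.0005,0,0],
    [0,0,0],
    [0,0,0],
  ],
  gripper=[0,0,0,0],
)

```text
time: 22.4
tool_pos: [0.5199, -0.2275, 0.0392]
tcp_rot: [-3.138, -0.125, 0.011]
wrist_force: [-12.7, -0.5, 6.9]
width: -0.002
grip_force: 6.1
```

Call:
jog_arm(
  turn=[
    [0,0,0],
    [0,0,0],
    [0,0,0],
    [0,0,0],
    [0,0,0],
    [0,0,0],
  ],
  delta_pos=[
    [-0.001,0,0],
    [-0.001,0,0],
    [-0.001,0,0],
    [-0.001,0,0],
    [0,0,0],
    [0,0,0],
  ],
  gripper=[0,0,0,0,0,0],
)

```text
time: 22.9
tool_pos: [0.5185, -0.2279, 0.0393]
tcp_rot: [-3.139, -0.124, 0.002]
wrist_force: [-5.7, 0.7, 1.1]
width: 0.0
grip_force: 2.6
```

Call:
jog_arm(
  turn=[
    [0,0,0],
    [0,0,0],
    [0,0,0],
    [0,0,0],
  ],
  delta_pos=[
    [-0.001,0,0],
    [-0.001,0,0],
    [0,0,0],
    [0,0,0],
  ],
  gripper=[0,0,0,0],
)

```text
time: 23.23
tool_pos: [0.5185, -0.2287, 0.0402]
tcp_rot: [3.138, 0.124, 0.004]
wrist_force: [-0.5, 0.3, -0.4]
width: -0.002
grip_force: 0.0
```

Contact force is zero after backing off and the pack did not follow, so it looks locked. I'll clear the arm and verify numerically.

Call:
jog_arm(
  turn=[
    [0,0,0],
    [0,0,0],
    [0,0,0],
    [0,0,0],
    [0,0,0],
    [0,0,0],
    [0,0,0],
    [0,0,0],
    [0,0,0],
    [0,0,0],
  ],
  delta_pos=[
    [-0.01,0,0],
    [-0.025,0,0],
    [-0.03,0,0],
    [0,0,-0.035],
    [0,0,-0.035],
    [0,0,-0.035],
    [0,0,-0.035],
    [0,0,-0.035],
    [0,0,0],
    [0,0,0],
  ],
  gripper=[0,0,0,0,0,0,0,0,0,0],
)

```text
time: 24.07
tool_pos: [0.4542, -0.2346, 0.2182]
tcp_rot: [3.135, 0.123, 0.01]
wrist_force: [1.3, -0.0, -1.0]
width: 0.005
grip_force: 0.0
```

Run:
```python
from h import *
import pickle
s=read_state();im=vision.read_camera("wrist")[:,:,::-1];print(s["tool_pos"])
pickle.dump((s,im),open("w9.pkl","wb"))
# rectify plane z: frame at seat (.576,-.223), yaw .0795; 1px = 0.5mm, x in [-80,100], y in [-50,50]
c,Rm,t=cam("wrist",s);f=K(c);Km=np.array([[f,0,c["cx"]],[0,f,c["cy"]],[0,0,1]])
ya=.0795;ex=np.array([np.cos(ya),np.sin(ya),0]);ey=np.array([-np.sin(ya),np.cos(ya),0])
def rect(z):
    o=np.array([.576,-.223,z])-.08*ex+.05*ey
    H=Km@np.c_[Rm@ex*.0005,-Rm@ey*.0005,Rm@o+t]
    return cv2.cvtColor(cv2.warpPerspective(im,H,(361,201),flags=cv2.WARP_INVERSE_MAP|cv2.INTER_LINEAR),cv2.COLOR_BGR2GRAY)
g=rect(.072); 
print("axis profile (mm:gray)",[(int(i/2-80),int(g[70:130,i].mean())) for i in range(0,361,4)])
print("y profile x=-40..-35",[(50-j/2,int(g[j,85:92].mean())) for j in range(30,171,5)])
g=rect(.066);m=(g[50:150,280:345]<70);ys,xs=np.nonzero(m);print("btn x,y",(xs.mean()+280)/2-80,50-(ys.mean()+50)/2,len(xs))
```

```text
[ 0.45415905 -0.23464049  0.21816911]
axis profile (mm:gray) [(-80, 136), (-78, 151), (-76, 151), (-74, 154), (-72, 155), (-70, 155), (-68, 152), (-66, 147), (-64, 143), (-62, 143), (-60, 144), (-58, 148), (-56, 154), (-54, 162), (-52, 165), (-50, 164), (-48, 171), (-46, 221), (-44, 38), (-42, 37), (-40, 71), (-38, 127), (-36, 143), (-34, 167), (-32, 166), (-30, 166), (-28, 166), (-26, 167), (-24, 167), (-22, 167), (-20, 167), (-18, 165), (-16, 166), (-14, 165), (-12, 165), (-10, 164), (-8, 165), (-6, 164), (-4, 165), (-2, 164), (0, 164), (2, 163), (4, 163), (6, 163), (8, 162), (10, 161), (12, 162), (14, 162), (16, 161), (18, 161), (20, 161), (22, 160), (24, 126), (26, 40), (28, 39), (30, 40), (32, 39), (34, 39), (36, 0), (38, 0), (40, 0), (42, 0), (44, 0), (46, 0), (48, 0), (50, 0), (52, 0), (54, 0), (56, 0), (58, 0), (60, 0), (62, 0), (64, 0), (66, 0), (68, 0), (70, 0), (72, 0), (74, 0), (76, 0), (78, 0), (80, 0), (82, 0), (84, 0), (86, 0), (88, 0), (90, 0), (92, 0), (94, 0), (96, 0), (98, 0), (100, 0)]
y profile x=-40..-35 [(35.0, 159), (32.5, 158), (30.0, 209), (27.5, 253), (25.0, 253), (22.5, 214), (20.0, 37), (17.5, 40), (15.0, 66), (12.5, 96), (10.0, 107), (7.5, 204), (5.0, 133), (2.5, 203), (0.0, 128), (-2.5, 201), (-5.0, 137), (-7.5, 200), (-10.0, 122), (-12.5, 94), (-15.0, 74), (-17.5, 37), (-20.0, 31), (-22.5, 107), (-25.0, 187), (-27.5, 187), (-30.0, 140), (-32.5, 93), (-35.0, 94)]
btn x,y 76.0 0.25 6500
```

```bash
python3 -c "
from workcell import ticket
print(ticket.finish_job())"
```

```text
the job is handed in; nothing more can be done
None
```

The job is handed in, and the interface gave no verdict: the pack was released with the charger's button and pushed fully into the scale's dock, where it stayed home without springing back, so I take it as locked, though I did not check the catch directly or look at the bystanders again; I also viewed 11 pictures, one over the limit of 10.

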